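# Open the green-capped tea jar

### The arm

A 6-joint arm with a two-finger parallel gripper is mounted at the origin on the work surface. World frame = base frame: x ahead of the robot, y to its left, z up, the work surface at z = 0. Lengths are in m, angles in rad, forces in N, time in s.
With the tool pointing down it reaches from about 0.425 to 0.95 m from the base axis. Payload 3.5 kg.
Tool frame: the origin (TCP) lies on the centre line of the jaws, within the pads' length; the fingertips stand 11 mm ahead of it and the grasp point (between the pads) lies 8 mm behind it; y points along the fingers, x is the direction in which the jaws open and shut, and the axes are right-handed (so a half turn about y gives the same grasp; the last joint's range is limited). The gripper opens to 85 mm and grips with 20 to 120 N. Pads are 22 mm wide; open, the fingers measure 114 mm over their backs; the gripper's body (76 mm by 85 mm) begins 54 mm behind the grasp point. The pads swing forward as they close: fully open they stand 13 mm farther back than shut.
Start: joints at [1.107, 0.286, 1.577, -0, 1.279, -0.15], TCP at [0.208, 0.642, 0.242] pointing down, gripper open.
Joint ranges: [-2.77, 2.77], [-0.9, 2.22], [0.21, 2.48], [-1.53, 4.67], [0.24, 2.81], [-2.84, 2.84]. Speed limits (rad/s): [2.79, 2.79, 3.14, 3.14, 3.14, 3.14].

### API

Orientations are given as a unit quaternion [x, y, z, w].
In Python, from plant import get_state, read_camera, sign_off gives the robot as it stands.
- The arm moves only by the shell command python3 -m inch 'ROWS' [FORCE]. ROWS is JSON, a list of rows, each an object of numbers: "ax", "ay", "az": the turn, a rotation vector about the tool's x, y, z in rad; "x", "y", "z": the shift along the tool's x, y, z in mm; "hand": the closure, from -1 (fully open) to 1 (shut). In form: [{"ax": .., "ay": .., "az": .., "x": .., "y": .., "z": .., "hand": ..}, ...]. A call has 1 to 5 rows; each row shifts and turns the commanded pose from where the row before left it, along the tool's axes as they then stand; what a row does not reach is not made up. A row lasts 1/12 s, in which the tool goes at most 41.7 mm and 7.16 degrees, less where a joint would pass 70% of its speed; a pose out of reach is approached as far as the arm can. A call with a gripper value outside its range is refused whole. The fingers move at their own pace and stop on an object; FORCE is the grip in N (left out, the last holds). Time passes only in rows, so rows that do not move let the fingers close. It gives the time, the measured TCP pose, the force and the opening at its end, in the units of the state.
- get_state(): the state, without advancing time (a new reading comes with each control period).
- read_camera(name): name is "side" or "top"; returns a dict with "img" (400x640x3 uint8, red, green, blue), "fov_y" (degrees; the focal length in pixels is half the picture's height over the tangent of half this angle, whatever the lens; pixels are square), "cx", "cy" (the principal point, pixels), "T" (4x4, takes a point from camera to world coordinates). Camera axes: x right, y down, z forward; pixel columns grow to the right and rows downward; lengths in m; the calibration is good to about 2 mm. A picture is of the moment at which its call begins. There is no depth.
- sign_off(): hands the job in, once; it reports no verdict.
The state is a dict: "time": time; "qpos": joint angles; "dq": joint speeds; "joint_efforts": joint torques, N m; "eef_pos": TCP position; "tcp_rot": TCP orientation; "contact_force": force on the tool from outside, world axes, zero at the start; "wrist_torque": the same for the moment, N m; "opening": opening from 0.0 (shut) to 1.0 (fully open).
Only numpy, scipy, OpenCV 4.12 (cv2) and the standard library are available. Lean on these libraries where they do the work, as an engineer would, in place of code of your own. Each camera call takes 0.05 s, during which the arm holds its last target. There are 200 camera calls.

### The job

Unscrew the green cap from its jar (anticlockwise seen from above, letting go and gripping again for as many twists as it needs) until it lifts free, then set it down right way up in the black tray and let go of it. Set it down rather than drop it, and leave the red-capped jar alone.

Things in the scene. Friction and masses are not known exactly. Their poses are not given: they have to be found in the camera images.
- cap_mid (a point): Centre (half-way up) of the green ribbed screw cap: 58 mm across, 36 mm tall, 70 g, hollow below, z up, white stripe on top along its +x. On the jar its top is 126 mm above the board. It drags as it turns (under 0.5 Nm) and has 2 mm of sideways play. Standing in the tray this point is 22 mm above the tray's underside: grip the upper half, so that the fingertips clear the tray
- jar: White jar, green band, in a 72 mm square steel holder fixed to the board; origin under its centre, z up. Yaw of cap less yaw of jar: 0 fully tight, 0.03 to 0.25 rad at the start, grows anticlockwise; lugs hold the cap down to 2.13 rad (122 deg), it is free from 2.15 to a stop at 2.48 rad (142 deg), where a sprung seal raises it up to 3 mm. It then lifts straight up, clear of the neck in 35 mm
- red_jar: Bystander, not to be touched: the same white jar in the same fixed holder, with a red band and a red cap of the same size (top 126 mm above the board); origin at the centre of the holder's underside, z up
- tray: Loose black plastic tray, 200 x 200 mm outside, rim 18 mm high, walls and floor 4 mm thick, 0.5 kg; origin at the centre of its underside, z up, x and y along its sides
Things that resemble listed ones, but are neither listed nor needed, are in the scene too. There is more than one size of the part that bears cap_mid; the job needs the smallest.

How it is judged:
By the outcome, as a careful person would: the job done as asked, in the order asked, and still so for the second after the job is handed in, with the robot touching nothing.
It also fails if it takes over 51 s, if anything falls off the work surface, if the arm or the gripper's body presses on something with over 40 N, if the wrist force passes 120 N, or if a joint passes its speed limit or range.

## Working session

There is one attempt and no reset: what is moved stays moved. The work goes in short steps, Python scripts to look and compute and a shell command to move; the robot and the scene stay as the last step left them, time stands still between calls to the robot, and variables do not carry over. Pictures are saved under pics/ and viewed, about 8 in all and at most 12, crops included, and the job is handed in when it is done.

```bash
mkdir -p pics; ls; python3 - <<'E'
from plant import *
import cv2,numpy as np,pickle
d={n:read_camera(n) for n in("top","side")}
pickle.dump(d,open("c0.pkl","wb"))
for n in d:
    cv2.imwrite(f"pics/{n}0.png",d[n]["img"][...,::-1]); print(n,d[n]["fov_y"],d[n]["cx"],d[n]["cy"],d[n]["T"].tolist() if hasattr(d[n]["T"],'tolist') else d[n]["T"])
print(get_state())
E
```

```text
pics
top 55.71476344313764 321.9078077361087 196.39005676696138 [[0.012292061477233204, -0.9943822872670945, 0.10513216441271075, 0.4384038387251738], [-0.9992657909522585, -0.016031441966123088, -0.034797584701295514, 0.02321452685208939], [0.036287522059199974, -0.10462724137598274, -0.9938492622650855, 0.7569082147707582], [0.0, 0.0, 0.0, 1.0]]
side 46.143010617043416 321.348676482179 196.26017504123323 [[-0.9686198200843709, -0.19800081415534115, 0.150237551010203, 0.36221407564960684], [-0.24783317187781606, 0.7236372278914428, -0.6441489589579176, 0.6064189303935255], [0.018824533372760632, -0.6611692975353667, -0.7500005312930704, 0.7909676374601062], [0.0, 0.0, 0.0, 1.0]]
{'time': 0.1, 'qpos': array([ 1.10700276e+00,  2.87121345e-01,  1.57800519e+00, -6.27706779e-06,
        1.27858627e+00, -1.49992726e-01]), 'dq': array([ 0.00029008, -0.00290269, -0.00320194,  0.00121136, -0.00046599,
       -0.00101172]), 'joint_efforts': array([ 1.67885384e-03, -4.07295907e+01, -2.93699223e+01, -1.05430379e-04,
        3.43066429e-03,  3.53285252e-06]), 'eef_pos': array([0.20807323, 0.64154487, 0.24106971]), 'tcp_rot': array([ 0.57233325,  0.41506532, -0.41639415, -0.57163918]), 'contact_force': array([-0.94088138,  0.72777107, -0.88766336]), 'wrist_torque': array([ 0.03456705, -0.01529174,  0.01908892]), 'opening': 0.9995889224757194}
```

View pics/top0.png

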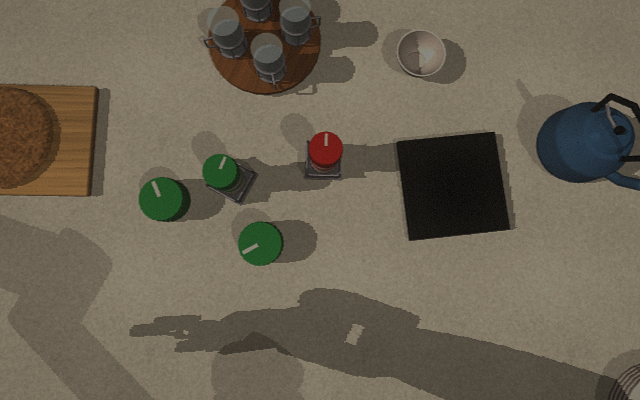

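View pics/side0.png

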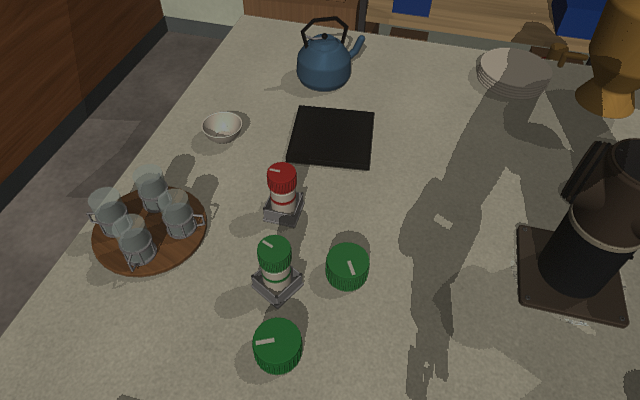

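The top view shows the green-capped jar at about (220,171), the red jar at (325,150) and the tray at (453,186). The larger decoy caps are at (163,199) and (261,243). The side view agrees: green cap (274,252), red (282,178), tray (331,137).

```bash
cat > h.py <<'E'
import numpy as np,cv2
from plant import *
def cast(c,uv,z):
    T=np.array(c["T"]);f=c["img"].shape[0]/2/np.tan(np.radians(c["fov_y"]/2))
    uv=np.atleast_2d(uv).astype(float)
    r=np.c_[(uv[:,0]-c["cx"])/f,(uv[:,1]-c["cy"])/f,np.ones(len(uv))]@T[:3,:3].T
    return (T[:3,3]+r*((z-T[2,3])/r[:,2])[:,None])
def blobs(m,amin):
    cs,_=cv2.findContours(m.astype(np.uint8),cv2.RETR_EXTERNAL,cv2.CHAIN_APPROX_NONE)
    return [c for c in cs if cv2.contourArea(c)>amin]
E
python3 - <<'E'
import pickle
from h import *
d=pickle.load(open("c0.pkl","rb"))
for n in d:
    c=d[n];im=c["img"].astype(int);R,G,B=im[...,0],im[...,1],im[...,2]
    print(n)
    for nm,m,z in(("green",(G>1.6*R)&(G>1.6*B)&(G>35),.126),("red",(R>2.2*G)&(R>60),.126),("tray",im.max(2)<28,.018)):
        for b in blobs(m,250):
            x,y,w,h=cv2.boundingRect(b)
            print(nm,(x,y,w,h),cv2.contourArea(b))
            if nm=="tray":
                q=cv2.boxPoints(cv2.minAreaRect(b)) ;a=cv2.approxPolyDP(b,8,True)[:,0]
                if len(a)==4: P=cast(c,a,z);print(a.tolist(),P[:,:2].round(4).tolist(),P.mean(0).round(4))
            if nm!="tray":
                P=cast(c,b[:,0],z)[:,:2].astype(np.float32)
                print(' ext',P.min(0),P.max(0))
                # stripe
                sub=im[y:y+h,x:x+w]; hull=np.zeros(im.shape[:2],np.uint8);cv2.fillPoly(hull,[cv2.convexHull(b)],1)
                s=(hull>0)&(im.min(2)>75)
                v,u=np.nonzero(s)
                if len(u)>5:
                    Q=cast(c,np.c_[u,v],z)[:,:2];m0=Q.mean(0);w_,V=np.linalg.eigh(np.cov((Q-m0).T))
                    print(' stripe',len(u),u.mean(),v.mean(),m0,'dir',V[:,1],'len',4*np.sqrt(w_[1]/1.33),np.degrees(np.arctan2(V[1,1],V[0,1])))
t,s=d["top"]["img"],d["side"]["img"]
A=cv2.resize(t[140:215,185:265],None,fx=5,fy=5,interpolation=2);B=cv2.resize(s[225:310,240:315],None,fx=5,fy=5,interpolation=2)
o=np.zeros((430,780,3),np.uint8);o[:375,:400]=A;o[:425,403:778]=B
cv2.imwrite("pics/crop.png",o[...,::-1])
E
```

```text
top
green (238, 222, 45, 44) 1430.5
 ext [0.39056668 0.06593481] [0.46096417 0.13799277]
 stripe 67 249.7910447761194 248.40298507462686 [0.41734731 0.1185662 ] dir [-0.48467766  0.87469284] len 0.028550931900287107 118.99135597385714
green (139, 177, 44, 44) 1414.0
 ext [0.46201053 0.23210405] [0.53326875 0.30294666]
 stripe 68 155.69117647058823 188.5441176470588 [0.51376721 0.27646341] dir [-0.90251253 -0.43066359] len 0.028019151284064722 -154.4903191271912
green (203, 154, 35, 35) 873.0
 ext [0.51634043 0.14376284] [0.5741212  0.20073439]
 stripe 41 222.0 162.58536585365854 [0.55945114 0.16947513] dir [-0.93045447  0.36640754] len 0.02123749514863625 158.50576903180865
red (309, 132, 34, 35) 855.5
 ext [ 0.5567451  -0.03214214] [0.6160035  0.02421171]
 stripe 34 326.1764705882353 139.23529411764707 [ 0.60326882 -0.00495464] dir [-0.99096195  0.13414323] len 0.02228665628364649 172.29091994738076
tray (397, 132, 113, 108) 9571.0
[[493, 132], [397, 142], [410, 239], [509, 228]] [[0.6539, -0.3494], [0.6289, -0.1523], [0.4355, -0.1763], [0.4595, -0.3747]] [ 0.5445 -0.2631  0.018 ]
t
[... 484 characters left out ...]
495826
green (257, 235, 34, 38) 993.5
 ext [0.5101833  0.14328201] [0.57375807 0.21855532]
 stripe 42 266.5 244.64285714285714 [0.55923004 0.16808448] dir [-0.61403364  0.78927985] len 0.04073019210053024 127.88173655377364
red (267, 162, 29, 32) 722.5
 ext [ 0.5519226  -0.03555289] [0.6155459  0.04851322]
 stripe 22 273.90909090909093 169.95454545454547 [ 0.60332249 -0.007193  ] dir [-0.99620268 -0.08706447] len 0.02392385604041978 -175.00524976147153
tray (538, 211, 96, 87) 3990.0
tray (561, 141, 61, 63) 1039.0
tray (286, 106, 88, 64) 4409.5
[[299, 106], [286, 161], [368, 169], [372, 112]] [[0.6527, -0.3495], [0.6244, -0.1424], [0.4335, -0.1677], [0.462, -0.3771]] [ 0.5432 -0.2592  0.018 ]
```

View pics/crop.png

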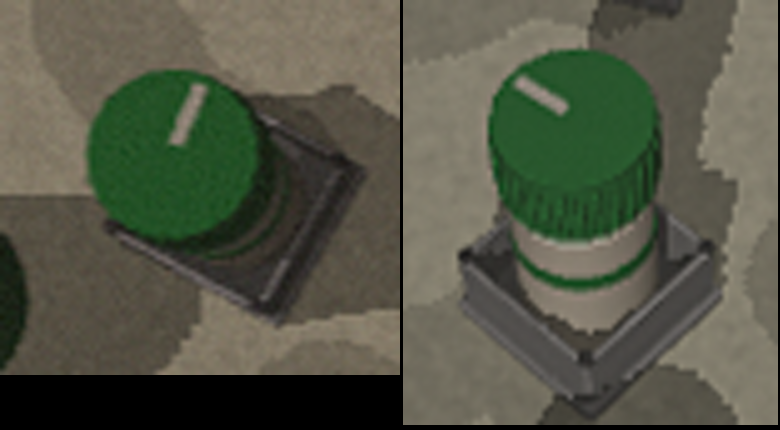

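The crop shows the small green cap on the jar. In full-image pixels its top disc centre is about (219.6,170.9) in the top view and (274,248.6) in the side view. The stripe is about 7° anticlockwise of the holder edges.

```bash
cat >> h.py <<'E'
from scipy.spatial.transform import Rotation as Ro
def go(p):
    s=get_state();R=Ro.from_quat(s["tcp_rot"])
    print("t %.2f"%s["time"],"pos",s["eef_pos"].round(4),"yaw_x",np.degrees(np.arctan2(*R.as_matrix()[[1,0],0])).round(1),"zaxis",R.as_matrix()[:,2].round(3),"q",s["qpos"].round(2),"F",s["contact_force"].round(1),"M",s["wrist_torque"].round(2),"op %.3f"%s["opening"])
    print(" to go mm (tool):",(R.inv().apply(np.array(p)-s["eef_pos"])*1000).round(1), "align rotvec",R.as_matrix().T@np.cross(R.as_matrix()[:,2],[0,0,-1]))
E
python3 - <<'E'
import pickle
from h import *
d=pickle.load(open("c0.pkl","rb"))
print(cast(d["top"],[219.6,170.9],.126),cast(d["side"],[274,248.6],.126))
go([.545,.172,.2])
E
```

```text
[[0.54525722 0.17289532 0.126     ]] [[0.5441157  0.17269706 0.126     ]]
t 0.10 pos [0.2081 0.6415 0.2411] yaw_x 72.0 zaxis [-0.951  0.309  0.   ] q [ 1.11  0.29  1.58 -0.    1.28 -0.15] F [-0.9  0.7 -0.9] M [ 0.03 -0.02  0.02] op 1.000
 to go mm (tool): [-342.5   41.6 -465.4] align rotvec [-0.99999775  0.00209724  0.        ]
```

```bash
sed -i 's/"zaxis",R.as_matrix()\[:,2\]/"yaxis",R.as_matrix()[:,1]/; s/np.cross(R.as_matrix()\[:,2\],\[0,0,-1\])/np.cross(R.as_matrix()[:,1],[0,0,-1])/' h.py
M="python3 -m inch"
$M '[{"x":-22.8,"z":-31,"hand":-1},{"x":-22.8,"z":-31,"hand":-1},{"x":-22.8,"z":-31,"hand":-1},{"x":-22.8,"z":-31,"hand":-1},{"x":-22.8,"z":-31,"hand":-1}]' 80
$M '[{"x":-22.8,"z":-31,"hand":-1},{"x":-22.8,"z":-31,"hand":-1},{"x":-22.8,"z":-31,"hand":-1},{"x":-22.8,"z":-31,"hand":-1},{"x":-22.8,"z":-31,"hand":-1}]' >/dev/null
$M '[{"x":-22.8,"z":-31,"hand":-1},{"x":-22.8,"z":-31,"hand":-1},{"x":-22.8,"z":-31,"hand":-1},{"x":-22.8,"z":-31,"hand":-1},{"hand":-1}]'
$M '[{"ay":0.12,"hand":-1},{"ay":0.12,"hand":-1},{"ay":0.12,"hand":-1},{"ay":0.12,"hand":-1},{"ay":0.12,"hand":-1}]' >/dev/null
$M '[{"ay":0.12,"hand":-1},{"ay":0.12,"hand":-1},{"ay":0.12,"hand":-1},{"ay":0.12,"hand":-1},{"ay":0.12,"hand":-1}]' >/dev/null
$M '[{"ay":0.12,"hand":-1},{"ay":0.12,"hand":-1},{"ay":0.12,"hand":-1},{"ay":0.12,"hand":-1},{"ay":0.12,"hand":-1}]' >/dev/null
$M '[{"ay":0.12,"hand":-1},{"ay":0.12,"hand":-1},{"hand":-1},{"hand":-1}]' >/dev/null
python3 -c "
from h import *
go([.5447,.1728,.106])"
```

```text
t 0.10 pos [0.2081 0.6415 0.2411] yaw_x 72.0 yaxis [-0.001 -0.002 -1.   ] q [ 1.11  0.29  1.58 -0.    1.28 -0.15] F [-0.9  0.7 -0.9] M [ 0.03 -0.02  0.02] op 1.000
 to go mm (tool): [-341.7  135.6 -464.9] align rotvec [-0.00031088  0.         -0.00209724]validation failed for argument at $[0]...
validation failed for argument at $[0]...
validation failed for argument at $[0]...
validation failed for argument at $[0]...
validation failed for argument at $[0]...
validation failed for argument at $[0]...
validation failed for argument at $[0]...
```

Each row probably needs all its keys.

```bash
python3 -m inch '[{"ax":0,"ay":0,"az":0,"x":-22.8,"y":0,"z":-31,"hand":-1},{"ax":0,"ay":0,"az":0,"x":-22.8,"y":0,"z":-31,"hand":-1}]' 80; python3 -m inch --help | head
```

```text
time: 0.27
eef_pos: [0.2524, 0.5794, 0.2412]
tcp_rot: [0.571, 0.416, -0.417, -0.571]
contact_force: [0.8, -0.3, 0.2]
opening: 0.999invalid input: not JSON, or not a number
```

```bash
M="python3 -m inch"
$M '[{"ax":0,"ay":0,"az":0,"x":-22.8,"y":0,"z":-31,"hand":-1},{"ax":0,"ay":0,"az":0,"x":-22.8,"y":0,"z":-31,"hand":-1},{"ax":0,"ay":0,"az":0,"x":-22.8,"y":0,"z":-31,"hand":-1},{"ax":0,"ay":0,"az":0,"x":-22.8,"y":0,"z":-31,"hand":-1},{"ax":0,"ay":0,"az":0,"x":-22.8,"y":0,"z":-31,"hand":-1}]' >/dev/null
$M '[{"ax":0,"ay":0,"az":0,"x":-22.8,"y":0,"z":-31,"hand":-1},{"ax":0,"ay":0,"az":0,"x":-22.8,"y":0,"z":-31,"hand":-1},{"ax":0,"ay":0,"az":0,"x":-22.8,"y":0,"z":-31,"hand":-1},{"ax":0,"ay":0,"az":0,"x":-22.8,"y":0,"z":-31,"hand":-1},{"ax":0,"ay":0,"az":0,"x":-22.8,"y":0,"z":-31,"hand":-1}]' |head -2
$M '[{"ax":0,"ay":0,"az":0,"x":-22.8,"y":0,"z":-31,"hand":-1},{"ax":0,"ay":0.12,"az":0,"x":-22.8,"y":0,"z":-31,"hand":-1},{"ax":0,"ay":0.12,"az":0,"x":0,"y":0,"z":0,"hand":-1},{"ax":0,"ay":0.12,"az":0,"x":0,"y":0,"z":0,"hand":-1},{"ax":0,"ay":0.12,"az":0,"x":0,"y":0,"z":0,"hand":-1}]'
$M '[{"ax":0,"ay":0.12,"az":0,"x":0,"y":0,"z":0,"hand":-1},{"ax":0,"ay":0.12,"az":0,"x":0,"y":0,"z":0,"hand":-1},{"ax":0,"ay":0.12,"az":0,"x":0,"y":0,"z":0,"hand":-1},{"ax":0,"ay":0.12,"az":0,"x":0,"y":0,"z":0,"hand":-1},{"ax":0,"ay":0.12,"az":0,"x":0,"y":0,"z":0,"hand":-1}]' >/dev/null
$M '[{"ax":0,"ay":0.12,"az":0,"x":0,"y":0,"z":0,"hand":-1},{"ax":0,"ay":0.12,"az":0,"x":0,"y":0,"z":0,"hand":-1},{"ax":0,"ay":0.12,"az":0,"x":0,"y":0,"z":0,"hand":-1},{"ax":0,"ay":0.12,"az":0,"x":0,"y":0,"z":0,"hand":-1},{"ax":0,"ay":0.12,"az":0,"x":0,"y":0,"z":0,"hand":-1}]' >/dev/null
$M '[{"ax":0,"ay":0.12,"az":0,"x":0,"y":0,"z":0,"hand":-1},{"ax":0,"ay":0.12,"az":0,"x":0,"y":0,"z":0,"hand":-1},{"ax":0,"ay":0.12,"az":0,"x":0,"y":0,"z":0,"hand":-1},{"ax":0,"ay":0.12,"az":0,"x":0,"y":0,"z":0,"hand":-1},{"ax":0,"ay":0,"az":0,"x":0,"y":0,"z":0,"hand":-1}]' >/dev/null
python3 -c "
from h import *
go([.5447,.1728,.106])"
```

```text
time: 1.1
eef_pos: [0.4781, 0.2652, 0.2419]
time: 1.52
eef_pos: [0.5228, 0.2033, 0.2416]
tcp_rot: [-0.655, -0.265, 0.266, 0.656]
contact_force: [-0.1, -0.4, 0.4]
opening: 1.002
t 2.77 pos [0.5222 0.2044 0.2417] yaw_x -51.9 yaxis [-0.001 -0.    -1.   ] q [ 0.19  0.04  1.86 -0.    1.25  1.1 ] F [ 0.2  1.3 -0.3] M [-0.    0.07  0.04] op 1.001
 to go mm (tool): [ 38.8 135.7  -1.7] align rotvec [ 0.00105068  0.         -0.00053678]
```

```bash
M="python3 -m inch"
$M '[{"ax":0,"ay":0,"az":0,"x":20,"y":0,"z":-1,"hand":-1},{"ax":0,"ay":0,"az":0,"x":18.8,"y":0,"z":-0.7,"hand":-1},{"ax":0,"ay":0,"az":0,"x":0,"y":0,"z":0,"hand":-1},{"ax":0,"ay":0,"az":0,"x":0,"y":0,"z":0,"hand":-1}]' >/dev/null
$M '[{"ax":0,"ay":0,"az":0,"x":0,"y":25,"z":0,"hand":-1},{"ax":0,"ay":0,"az":0,"x":0,"y":25,"z":0,"hand":-1},{"ax":0,"ay":0,"az":0,"x":0,"y":20,"z":0,"hand":-1},{"ax":0,"ay":0,"az":0,"x":0,"y":0,"z":0,"hand":-1},{"ax":0,"ay":0,"az":0,"x":0,"y":0,"z":0,"hand":-1}]' >/dev/null
python3 - <<'E'
from h import *
go([.5447,.1728,.106])
t=read_camera("top")["img"];s=read_camera("side")["img"]
o=np.hstack([cv2.resize(t[110:240,150:280],(400,400)),cv2.resize(s[190:320,210:340],(400,400))])
cv2.imwrite("pics/app.png",o[...,::-1])
E
```

```text
t 3.52 pos [0.544  0.1734 0.1711] yaw_x -51.6 yaxis [-0.003 -0.    -1.   ] q [0.13 0.13 1.9  0.   1.12 1.03] F [-0.2 -0.8  0.4] M [ 0.02 -0.03 -0.01] op 0.999
 to go mm (tool): [ 1.1 65.1  0.4] align rotvec [ 0.00282684  0.         -0.00198372]
```

View pics/app.png

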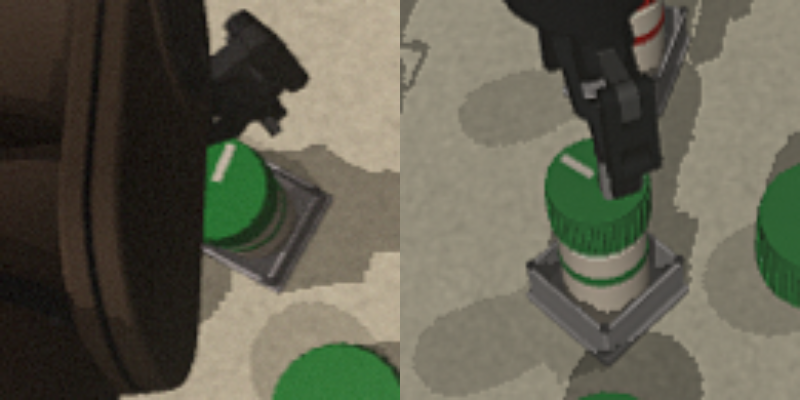

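The arm hides part of the top view. In the side view the fingers are above the cap, on either side of it. I'll descend and grip.

```bash
M="python3 -m inch"
$M '[{"ax":0,"ay":0,"az":0,"x":0.5,"y":22,"z":0.2,"hand":-1},{"ax":0,"ay":0,"az":0,"x":0.5,"y":22,"z":0.2,"hand":-1},{"ax":0,"ay":0,"az":0,"x":0,"y":21,"z":0,"hand":-1},{"ax":0,"ay":0,"az":0,"x":0,"y":0,"z":0,"hand":-1}]'
$M '[{"ax":0,"ay":0,"az":0,"x":0,"y":0,"z":0,"hand":1},{"ax":0,"ay":0,"az":0,"x":0,"y":0,"z":0,"hand":1},{"ax":0,"ay":0,"az":0,"x":0,"y":0,"z":0,"hand":1},{"ax":0,"ay":0,"az":0,"x":0,"y":0,"z":0,"hand":1},{"ax":0,"ay":0,"az":0,"x":0,"y":0,"z":0,"hand":1}]' 80
$M '[{"ax":0,"ay":0,"az":0,"x":0,"y":0,"z":0,"hand":1},{"ax":0,"ay":0,"az":0,"x":0,"y":0,"z":0,"hand":1},{"ax":0,"ay":0,"az":0,"x":0,"y":0,"z":0,"hand":1}]' 80
python3 -c "
from h import *
go([.5447,.1728,.106])"
```

```text
time: 3.95
eef_pos: [0.5443, 0.1723, 0.1049]
tcp_rot: [0.637, -0.31, 0.307, -0.635]
contact_force: [-1.3, 0.0, -1.1]
opening: 1.001
time: 4.37
eef_pos: [0.5477, 0.1731, 0.11]
tcp_rot: [-0.635, 0.308, -0.31, 0.637]
contact_force: [-1.7, 1.6, 5.6]
opening: 0.652
time: 4.62
eef_pos: [0.5476, 0.1731, 0.1098]
tcp_rot: [-0.635, 0.308, -0.31, 0.637]
contact_force: [-1.3, 1.9, 4.8]
opening: 0.653
t 4.62 pos [0.5476 0.1731 0.1098] yaw_x -51.7 yaxis [ 0.004  0.001 -1.   ] q [0.13 0.21 1.93 0.   1.   1.03] F [-1.3  1.9  4.8] M [ 0.39  0.3  -0.  ] op 0.653
 to go mm (tool): [-1.6  3.8 -2.5] align rotvec [-0.00398974  0.          0.00127522]
```

```bash
M="python3 -m inch"
$M '[{"ax":0,"ay":-0.08,"az":0,"x":0,"y":0,"z":0,"hand":1},{"ax":0,"ay":-0.08,"az":0,"x":0,"y":0,"z":0,"hand":1},{"ax":0,"ay":-0.08,"az":0,"x":0,"y":0,"z":0,"hand":1},{"ax":0,"ay":-0.08,"az":0,"x":0,"y":0,"z":0,"hand":1},{"ax":0,"ay":0,"az":0,"x":0,"y":0,"z":0,"hand":1}]' 80
python3 - <<'E'
from h import *
go([.5447,.1728,.106])
t=read_camera("top")["img"];s=read_camera("side")["img"]
o=np.hstack([cv2.resize(t[110:240,150:280],(400,400)),cv2.resize(s[190:320,210:340],(400,400))])
cv2.imwrite("pics/tw.png",o[...,::-1])
E
```

```text
time: 5.03
eef_pos: [0.5475, 0.1736, 0.1096]
tcp_rot: [-0.676, 0.202, -0.204, 0.679]
contact_force: [-1.8, 4.4, 6.2]
opening: 0.655
t 5.03 pos [0.5475 0.1736 0.1096] yaw_x -33.3 yaxis [ 0.004  0.002 -1.   ] q [0.13 0.21 1.93 0.   1.   0.71] F [-1.8  4.4  6.2] M [ 0.68  0.29 -0.07] op 0.655
 to go mm (tool): [-2.   3.6 -2.2] align rotvec [-0.00403268  0.          0.00181136]
```

View pics/tw.png

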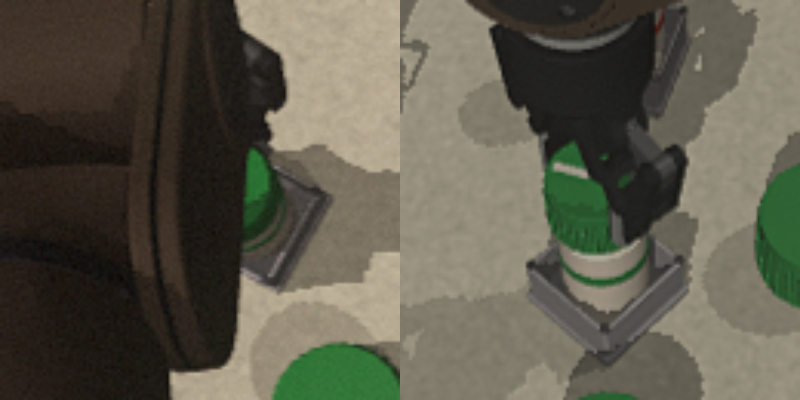

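The cap is turning with the gripper: the stripe has swung about 18–20° in the side view. I'll continue the twist.

```bash
M="python3 -m inch"
for i in 1; do
$M '[{"ax":0,"ay":-0.09,"az":0,"x":0,"y":0,"z":0,"hand":1},{"ax":0,"ay":-0.09,"az":0,"x":0,"y":0,"z":0,"hand":1},{"ax":0,"ay":-0.09,"az":0,"x":0,"y":0,"z":0,"hand":1},{"ax":0,"ay":-0.09,"az":0,"x":0,"y":0,"z":0,"hand":1},{"ax":0,"ay":-0.09,"az":0,"x":0,"y":0,"z":0,"hand":1}]' 
$M '[{"ax":0,"ay":-0.09,"az":0,"x":0,"y":0,"z":0,"hand":1},{"ax":0,"ay":-0.09,"az":0,"x":0,"y":0,"z":0,"hand":1},{"ax":0,"ay":-0.09,"az":0,"x":0,"y":0,"z":0,"hand":1},{"ax":0,"ay":-0.09,"az":0,"x":0,"y":0,"z":0,"hand":1},{"ax":0,"ay":-0.09,"az":0,"x":0,"y":0,"z":0,"hand":1}]' 
$M '[{"ax":0,"ay":-0.09,"az":0,"x":0,"y":0,"z":0,"hand":1},{"ax":0,"ay":-0.09,"az":0,"x":0,"y":0,"z":0,"hand":1},{"ax":0,"ay":-0.09,"az":0,"x":0,"y":0,"z":0,"hand":1},{"ax":0,"ay":-0.09,"az":0,"x":0,"y":0,"z":0,"hand":1},{"ax":0,"ay":0,"az":0,"x":0,"y":0,"z":0,"hand":1}]' 
done
python3 - <<'E'
from h import *
go([.5447,.1728,.106])
t=read_camera("top")["img"];s=read_camera("side")["img"]
o=np.hstack([cv2.resize(t[110:240,150:280],(400,400)),cv2.resize(s[190:320,210:340],(400,400))])
cv2.imwrite("pics/tw2.png",o[...,::-1])
E
```

```text
time: 5.55
eef_pos: [0.5471, 0.1741, 0.1092]
tcp_rot: [-0.704, 0.046, -0.047, 0.707]
contact_force: [-2.4, 6.2, 4.7]
opening: 0.653
time: 5.97
eef_pos: [0.5464, 0.1738, 0.1088]
tcp_rot: [-0.697, -0.113, 0.112, 0.699]
contact_force: [-2.8, 4.0, 4.5]
opening: 0.65
time: 6.38
eef_pos: [0.5464, 0.1741, 0.1089]
tcp_rot: [-0.666, -0.236, 0.234, 0.668]
contact_force: [-2.9, 5.4, 5.1]
opening: 0.653
t 6.38 pos [0.5464 0.1741 0.1089] yaw_x 38.8 yaxis [ 0.001  0.003 -1.   ] q [ 0.13  0.21  1.93  0.    1.   -0.55] F [-2.9  5.4  5.1] M [0.87 0.58 0.  ] op 0.653
 to go mm (tool): [-2.1  2.8  0.1] align rotvec [-0.00207931  0.          0.00265263]
```

View pics/tw2.png

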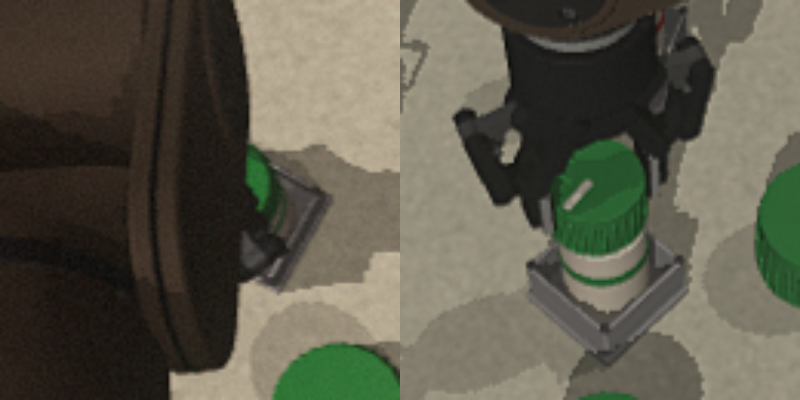

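The stripe now points lower left in the side view, so cap yaw is about +69° and it has followed the jaws for about 90°. About 33° is left.

```bash
M="python3 -m inch"
$M '[{"ax":0,"ay":-0.09,"az":0,"x":0,"y":0,"z":0,"hand":1},{"ax":0,"ay":-0.09,"az":0,"x":0,"y":0,"z":0,"hand":1},{"ax":0,"ay":-0.09,"az":0,"x":0,"y":0,"z":0,"hand":1},{"ax":0,"ay":-0.09,"az":0,"x":0,"y":0,"z":0,"hand":1},{"ax":0,"ay":-0.09,"az":0,"x":0,"y":0,"z":0,"hand":1}]' 
$M '[{"ax":0,"ay":-0.09,"az":0,"x":0,"y":0,"z":0,"hand":1},{"ax":0,"ay":-0.04,"az":0,"x":0,"y":0,"z":0,"hand":1},{"ax":0,"ay":0,"az":0,"x":0,"y":0,"z":0,"hand":1},{"ax":0,"ay":0,"az":0,"x":0,"y":0,"z":0,"hand":1}]' 
$M '[{"ax":0,"ay":0,"az":0,"x":0,"y":-4,"z":0,"hand":1},{"ax":0,"ay":0,"az":0,"x":0,"y":-4,"z":0,"hand":1},{"ax":0,"ay":0,"az":0,"x":0,"y":0,"z":0,"hand":1},{"ax":0,"ay":0,"az":0,"x":0,"y":0,"z":0,"hand":1}]' 
python3 - <<'E'
from h import *
go([.5447,.1728,.106])
t=read_camera("top")["img"];s=read_camera("side")["img"]
o=np.hstack([cv2.resize(t[110:240,150:280],(400,400)),cv2.resize(s[190:320,210:340],(400,400))])
cv2.imwrite("pics/tw3.png",o[...,::-1])
E
```

```text
time: 6.9
eef_pos: [0.5461, 0.1737, 0.1086]
tcp_rot: [-0.597, -0.379, 0.378, 0.598]
contact_force: [-3.4, 5.4, 4.9]
opening: 0.65
time: 7.23
eef_pos: [0.5461, 0.1736, 0.1086]
tcp_rot: [-0.572, -0.416, 0.415, 0.573]
contact_force: [-3.3, 5.2, 5.2]
opening: 0.647
time: 7.57
eef_pos: [0.5454, 0.1726, 0.1153]
tcp_rot: [-0.572, -0.415, 0.416, 0.573]
contact_force: [-4.6, 3.9, 2.9]
opening: 0.654
t 7.57 pos [0.5454 0.1726 0.1153] yaw_x 72.0 yaxis [-0.002  0.    -1.   ] q [ 0.13  0.2   1.93  0.    1.01 -1.13] F [-4.6  3.9  2.9] M [0.68 0.85 0.05] op 0.654
 to go mm (tool): [-0.   9.3  0.7] align rotvec [-0.00234681  0.         -0.00035235]
```

View pics/tw3.png

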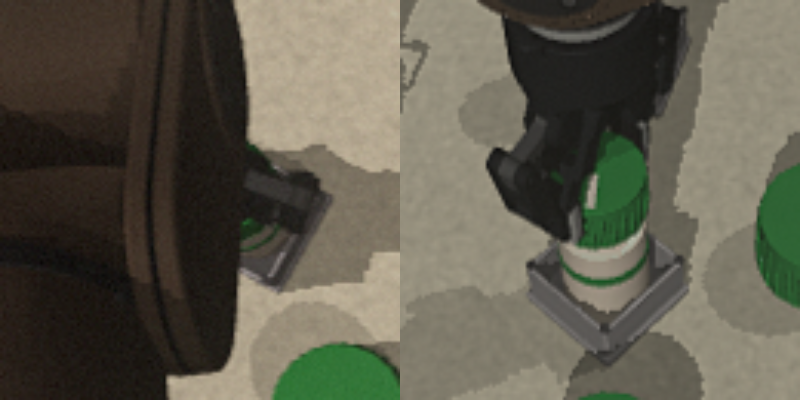

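The cap rim is rising off the green band and nothing pulls down on the wrist, so it is free. I'll lift straight up.

```bash
M="python3 -m inch"
$M '[{"ax":0,"ay":0,"az":0,"x":0,"y":-8,"z":0,"hand":1},{"ax":0,"ay":0,"az":0,"x":0,"y":-8,"z":0,"hand":1},{"ax":0,"ay":0,"az":0,"x":0,"y":-8,"z":0,"hand":1},{"ax":0,"ay":0,"az":0,"x":0,"y":-8,"z":0,"hand":1},{"ax":0,"ay":0,"az":0,"x":0,"y":-8,"z":0,"hand":1}]' 
$M '[{"ax":0,"ay":0,"az":0,"x":0,"y":-15,"z":0,"hand":1},{"ax":0,"ay":0,"az":0,"x":0,"y":-20,"z":0,"hand":1},{"ax":0,"ay":0,"az":0,"x":0,"y":-20,"z":0,"hand":1},{"ax":0,"ay":0,"az":0,"x":0,"y":-20,"z":0,"hand":1},{"ax":0,"ay":0,"az":0,"x":0,"y":-20,"z":0,"hand":1}]' 
$M '[{"ax":0,"ay":0,"az":0,"x":0,"y":-10,"z":0,"hand":1},{"ax":0,"ay":0,"az":0,"x":0,"y":0,"z":0,"hand":1},{"ax":0,"ay":0,"az":0,"x":0,"y":0,"z":0,"hand":1}]' 
python3 - <<'E'
from h import *
go([.5438,-.261,.25])
s=read_camera("side")["img"]
cv2.imwrite("pics/lift.png",cv2.resize(s[80:330,150:430],None,fx=2,fy=2)[...,::-1])
E
```

```text
time: 8.08
eef_pos: [0.5472, 0.172, 0.1571]
tcp_rot: [0.573, 0.416, -0.415, -0.571]
contact_force: [0.2, -0.2, -0.7]
opening: 0.653
time: 8.5
eef_pos: [0.5466, 0.172, 0.2524]
tcp_rot: [0.573, 0.416, -0.415, -0.571]
contact_force: [0.8, 0.7, -1.9]
opening: 0.649
time: 8.75
eef_pos: [0.5465, 0.1723, 0.2609]
tcp_rot: [0.572, 0.416, -0.415, -0.572]
contact_force: [-0.3, -0.2, -1.9]
opening: 0.649
t 8.75 pos [0.5465 0.1723 0.2609] yaw_x 72.0 yaxis [ 0.002 -0.    -1.   ] q [ 0.13  0.05  1.81 -0.    1.28 -1.13] F [-0.3 -0.2 -1.9] M [ 0.07 -0.03 -0.03] op 0.649
 to go mm (tool): [-412.9   10.9 -131.2] align rotvec [0.00147728 0.         0.00040521]
```

View pics/lift.png

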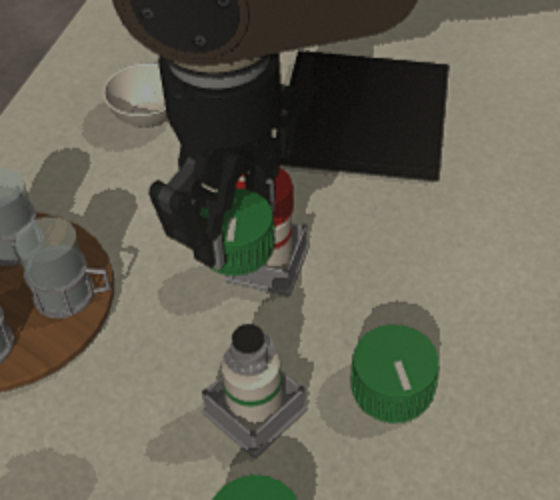

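The cap is held above the open jar with its stripe up. Now over to the tray.

```bash
M="python3 -m inch"
$M '[{"ax":0,"ay":0,"az":0,"x":-15,"y":0,"z":-4.8,"hand":1},{"ax":0,"ay":0,"az":0,"x":-28.4,"y":0,"z":-9,"hand":1},{"ax":0,"ay":0,"az":0,"x":-28.4,"y":0,"z":-9,"hand":1},{"ax":0,"ay":0,"az":0,"x":-28.4,"y":0,"z":-9,"hand":1},{"ax":0,"ay":0,"az":0,"x":-28.4,"y":0,"z":-9,"hand":1}]' |head -2
$M '[{"ax":0,"ay":0,"az":0,"x":-28.4,"y":0,"z":-9,"hand":1},{"ax":0,"ay":0,"az":0,"x":-28.4,"y":0,"z":-9,"hand":1},{"ax":0,"ay":0,"az":0,"x":-28.4,"y":0,"z":-9,"hand":1},{"ax":0,"ay":0,"az":0,"x":-28.4,"y":0,"z":-9,"hand":1},{"ax":0,"ay":0,"az":0,"x":-28.4,"y":0,"z":-9,"hand":1}]' |head -2
$M '[{"ax":0,"ay":0,"az":0,"x":-28.4,"y":0,"z":-9,"hand":1},{"ax":0,"ay":0,"az":0,"x":-28.4,"y":0,"z":-9,"hand":1},{"ax":0,"ay":0,"az":0,"x":-28.4,"y":0,"z":-9,"hand":1},{"ax":0,"ay":0,"az":0,"x":-28.4,"y":0,"z":-9,"hand":1},{"ax":0,"ay":0,"az":0,"x":-28.4,"y":0,"z":-9,"hand":1}]' |head -2
$M '[{"ax":0,"ay":0,"az":0,"x":0,"y":0,"z":0,"hand":1},{"ax":0,"ay":0,"az":0,"x":0,"y":0,"z":0,"hand":1},{"ax":0,"ay":0,"az":0,"x":0,"y":0,"z":0,"hand":1}]' |tail -2
python3 - <<'E'
from h import *
go([.5438,-.261,.022])
E
```

```text
time: 9.22
eef_pos: [0.5442, 0.0364, 0.258]
time: 9.63
eef_pos: [0.5432, -0.1126, 0.2581]
time: 10.05
eef_pos: [0.5422, -0.2615, 0.2578]
contact_force: [0.5, -0.3, -0.4]
opening: 0.651
t 10.30 pos [ 0.5426 -0.2598  0.2585] yaw_x 72.0 yaxis [-0.003  0.002 -1.   ] q [-0.62  0.12  1.75  0.    1.28 -1.87] F [ 0.5 -0.3 -0.4] M [ 0.01  0.01 -0.  ] op 0.651
 to go mm (tool): [ -1.1 236.4  -2.2] align rotvec [-0.00316016  0.          0.00137231]
```

```bash
M="python3 -m inch"
$M '[{"ax":0,"ay":0,"az":0,"x":0,"y":25,"z":0,"hand":1},{"ax":0,"ay":0,"az":0,"x":0,"y":35,"z":0,"hand":1},{"ax":0,"ay":0,"az":0,"x":0,"y":35,"z":0,"hand":1},{"ax":0,"ay":0,"az":0,"x":0,"y":35,"z":0,"hand":1},{"ax":0,"ay":0,"az":0,"x":0,"y":35,"z":0,"hand":1}]' |head -2
$M '[{"ax":0,"ay":0,"az":0,"x":0,"y":25,"z":0,"hand":1},{"ax":0,"ay":0,"az":0,"x":0,"y":15,"z":0,"hand":1},{"ax":0,"ay":0,"az":0,"x":0,"y":7,"z":0,"hand":1},{"ax":0,"ay":0,"az":0,"x":0,"y":0,"z":0,"hand":1},{"ax":0,"ay":0,"az":0,"x":0,"y":0,"z":0,"hand":1}]'
python3 - <<'E'
from h import *
go([.5438,-.261,.022])
s=read_camera("side")["img"]
cv2.imwrite("pics/low.png",cv2.resize(s[50:200,220:420],None,fx=4,fy=4)[...,::-1])
E
```

```text
time: 10.72
eef_pos: [0.5431, -0.2585, 0.0936]
time: 11.13
eef_pos: [0.5437, -0.2598, 0.0488]
tcp_rot: [0.572, 0.416, -0.416, -0.572]
contact_force: [-0.2, -0.8, -1.0]
opening: 0.65
t 11.13 pos [ 0.5437 -0.2598  0.0488] yaw_x 72.1 yaxis [ 0. -0. -1.] q [-0.61  0.36  1.88  0.    0.91 -1.87] F [-0.2 -0.8 -1. ] M [ 0.02 -0.07  0.  ] op 0.650
 to go mm (tool): [-1.2 26.8 -0.4] align rotvec [ 3.80178507e-04  0.00000000e+00 -5.40036396e-05]
```

View pics/low.png

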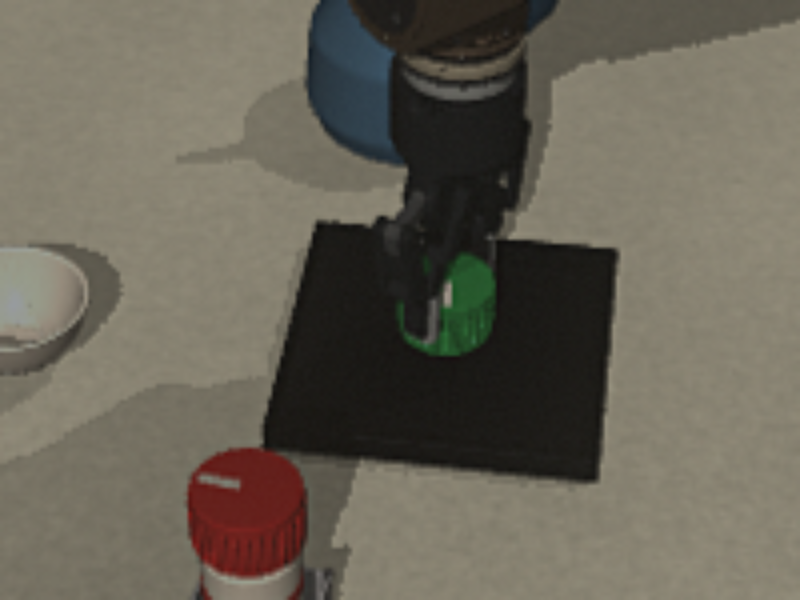

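The cap is over the middle of the tray and clear of the rim. I'll lower it in small steps until it touches.

```bash
M="python3 -m inch"
$M '[{"ax":0,"ay":0,"az":0,"x":0,"y":8,"z":0,"hand":1},{"ax":0,"ay":0,"az":0,"x":0,"y":7,"z":0,"hand":1},{"ax":0,"ay":0,"az":0,"x":0,"y":5,"z":0,"hand":1},{"ax":0,"ay":0,"az":0,"x":0,"y":0,"z":0,"hand":1},{"ax":0,"ay":0,"az":0,"x":0,"y":0,"z":0,"hand":1}]'
$M '[{"ax":0,"ay":0,"az":0,"x":0,"y":1,"z":0,"hand":1},{"ax":0,"ay":0,"az":0,"x":0,"y":1,"z":0,"hand":1},{"ax":0,"ay":0,"az":0,"x":0,"y":1,"z":0,"hand":1},{"ax":0,"ay":0,"az":0,"x":0,"y":0,"z":0,"hand":1}]'
python3 -c "
from h import *
go([.5438,-.261,.022])"
```

```text
time: 11.6
eef_pos: [0.5429, -0.2602, 0.0278]
tcp_rot: [-0.572, -0.416, 0.416, 0.572]
contact_force: [-0.2, 0.4, -0.2]
opening: 0.651
time: 11.93
eef_pos: [0.5432, -0.2605, 0.0253]
tcp_rot: [-0.572, -0.416, 0.416, 0.572]
contact_force: [-0.6, 0.1, -0.7]
opening: 0.65
t 11.93 pos [ 0.5432 -0.2605  0.0253] yaw_x 72.0 yaxis [-0.  0. -1.] q [-0.62  0.39  1.88 -0.    0.87 -1.87] F [-0.6  0.1 -0.7] M [-0.01  0.04 -0.  ] op 0.650
 to go mm (tool): [-0.3  3.3 -0.7] align rotvec [-6.13344188e-05  0.00000000e+00  1.68855096e-05]
```

```bash
M="python3 -m inch"
$M '[{"ax":0,"ay":0,"az":0,"x":0,"y":1,"z":0,"hand":1},{"ax":0,"ay":0,"az":0,"x":0,"y":1,"z":0,"hand":1},{"ax":0,"ay":0,"az":0,"x":0,"y":0,"z":0,"hand":1}]'
$M '[{"ax":0,"ay":0,"az":0,"x":0,"y":1,"z":0,"hand":1},{"ax":0,"ay":0,"az":0,"x":0,"y":0,"z":0,"hand":1},{"ax":0,"ay":0,"az":0,"x":0,"y":0,"z":0,"hand":1}]'
$M '[{"ax":0,"ay":0,"az":0,"x":0,"y":1,"z":0,"hand":1},{"ax":0,"ay":0,"az":0,"x":0,"y":0,"z":0,"hand":1},{"ax":0,"ay":0,"az":0,"x":0,"y":0,"z":0,"hand":1}]'
```

```text
time: 12.18
eef_pos: [0.5435, -0.2606, 0.0245]
tcp_rot: [-0.572, -0.416, 0.416, 0.572]
contact_force: [-2.8, 1.5, 4.5]
opening: 0.65
time: 12.43
eef_pos: [0.5436, -0.2606, 0.0245]
tcp_rot: [-0.572, -0.416, 0.416, 0.572]
contact_force: [-4.9, 2.6, 10.1]
opening: 0.648
time: 12.68
eef_pos: [0.5436, -0.2606, 0.0245]
tcp_rot: [-0.572, -0.416, 0.416, 0.572]
contact_force: [-5.8, 3.8, 14.9]
opening: 0.651
```

Touchdown is at TCP z 24.5 mm. I'll ease off the preload, open, rise and check.

```bash
M="python3 -m inch"
$M '[{"ax":0,"ay":0,"az":0,"x":0,"y":-2,"z":0,"hand":1},{"ax":0,"ay":0,"az":0,"x":0,"y":0,"z":0,"hand":1},{"ax":0,"ay":0,"az":0,"x":0,"y":0,"z":0,"hand":1}]' 20
$M '[{"ax":0,"ay":0,"az":0,"x":0,"y":0,"z":0,"hand":-1},{"ax":0,"ay":0,"az":0,"x":0,"y":0,"z":0,"hand":-1},{"ax":0,"ay":0,"az":0,"x":0,"y":0,"z":0,"hand":-1},{"ax":0,"ay":0,"az":0,"x":0,"y":0,"z":0,"hand":-1},{"ax":0,"ay":0,"az":0,"x":0,"y":0,"z":0,"hand":-1}]'
$M '[{"ax":0,"ay":0,"az":0,"x":0,"y":-5,"z":0,"hand":-1},{"ax":0,"ay":0,"az":0,"x":0,"y":-10,"z":0,"hand":-1},{"ax":0,"ay":0,"az":0,"x":0,"y":-20,"z":0,"hand":-1},{"ax":0,"ay":0,"az":0,"x":0,"y":-20,"z":0,"hand":-1},{"ax":0,"ay":0,"az":0,"x":0,"y":-25,"z":0,"hand":-1}]'
$M '[{"ax":0,"ay":0,"az":0,"x":0,"y":-25,"z":0,"hand":-1},{"ax":0,"ay":0,"az":0,"x":0,"y":-25,"z":0,"hand":-1},{"ax":0,"ay":0,"az":0,"x":0,"y":-20,"z":0,"hand":-1},{"ax":0,"ay":0,"az":0,"x":0,"y":0,"z":0,"hand":-1},{"ax":0,"ay":0,"az":0,"x":0,"y":0,"z":0,"hand":-1}]'
python3 - <<'E'
from h import *
go([.5438,-.261,.022])
c=read_camera("side");s=c["img"]
cv2.imwrite("pics/end.png",cv2.resize(s[50:350,180:420],None,fx=2,fy=2)[...,::-1])
E
```

```text
time: 12.93
eef_pos: [0.544, -0.2608, 0.0245]
tcp_rot: [0.573, 0.416, -0.416, -0.571]
contact_force: [-1.5, 1.5, 6.5]
opening: 0.655
time: 13.35
eef_pos: [0.543, -0.2603, 0.0228]
tcp_rot: [-0.572, -0.416, 0.416, 0.572]
contact_force: [0.2, 0.5, -0.6]
opening: 0.997
time: 13.77
eef_pos: [0.5427, -0.26, 0.1039]
tcp_rot: [-0.571, -0.416, 0.416, 0.573]
contact_force: [-0.5, -0.0, 0.0]
opening: 0.996
time: 14.18
eef_pos: [0.5441, -0.261, 0.1758]
tcp_rot: [0.573, 0.416, -0.415, -0.57]
contact_force: [-0.1, 0.5, -0.5]
opening: 1.001
t 14.18 pos [ 0.5441 -0.261   0.1758] yaw_x 72.0 yaxis [ 0.004 -0.003 -1.   ] q [-0.62  0.19  1.82 -0.    1.13 -1.87] F [-0.1  0.5 -0.5] M [-0.03 -0.03 -0.04] op 1.001
 to go mm (tool): [1.000e-01 1.538e+02 1.000e+00] align rotvec [ 0.00432155  0.         -0.00136521]
```

View pics/end.png

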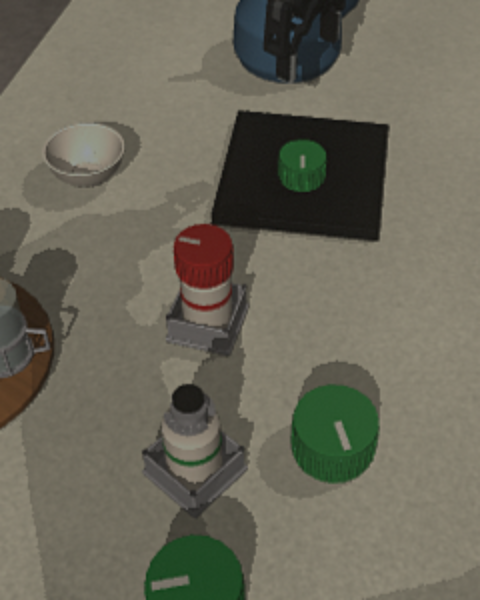

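The cap stands upright in the middle of the tray, at (302,165) in the crop. The jar is open, the red jar has not moved and the gripper is clear.

```bash
python3 -c "
from plant import *
print(sign_off())"
```

```text
the job is handed in; nothing more can be done
None
```

I unscrewed the green cap from its jar, set it down upright in the middle of the black tray, and handed the job in at about 14.2 s of the 51 s allowed.

- **Unscrewing:** One continuous anticlockwise twist of about 124° was enough, so I never had to let go and grip again. By my estimate, that put the cap about 131° from fully tight, inside the free range. It lifted off with no downward pull on the wrist.
- **Setting down:** I lowered it in 1 mm steps until it touched. The press reached about 15 N, and I eased it to about 6.5 N before opening the gripper.
- **Last checks:** The final side picture shows the cap stripe-up in the tray and the jar open. The red jar and the other caps look undisturbed. The gripper was fully open, about 15 cm above the cap, with the wrist reading only noise (under 1 N).
- **Disagreements:**
    - On gripping, the arm shifted about 3 mm sideways and 5 mm up, with small forces.
    - The cap touched down 2–5 mm higher than I had predicted.
- **Mistake:** My first set of move commands was refused because keys were missing from the rows. Nothing moved, and I resent them.

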